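Hang a slide carrier on the draining carousel

TASK

Turn the draining carousel one click clockwise (seen from above) with its black bar knob, so that its empty arm stands over the drip tray. Then take the slide carrier by its green grip, bring it upright to the empty arm, and press its hook down over the pin until the pin is fully home and the red safety latch has snapped shut below it; let the carrier hang there, level and still. Leave the three stain bottles where they stand.

Things in the scene. Friction and masses are not known exactly. Their poses are not given: they have to be found in the camera images.
- carousel: Fixed base of the draining carousel: white round foot, 156 mm across, 10 mm high, with a white drip tray (104 mm wide, rim 11 mm high) reaching out to 161 mm from the axis along the base's own -y. Origin: on the carousel's vertical axis, on the worktop; z up. Its place and yaw vary.
- turret (a joint): Turret angle on the base in rad, growing clockwise seen from above. A sprung roller clicks it into rest at 0 (start: within 0.1) and at 1.047 (60 degrees on: empty arm over the drip tray, along the base's -y); stops at -0.4 and 1.45. Turning over the ridge half-way (0.52) takes at most about 0.25 N m; beyond it the turret is drawn into the next click.
- knob_grip (a point): On the turret's axis, at the height to grip the black bar knob on its top, 230 mm above the worktop. Bar: 54 mm long along the point's x (white mark toward the empty arm), 12 mm thick along y, its top at 244 mm; the round cap under it, 52 mm across, ends at 210 mm. z up.
- pin_mid (a point): Middle of the empty arm's steel pin, on its axis, 185 mm above the worktop, 100 mm from the turret's axis. x points outward along the level pin, z up. Pin: 12 mm diameter, bare for 22 mm either way, between a 28 mm collar and a black end disc. The two other arms, 120 degrees to either side, hold white-gripped carriers fixed to them.
- pin_end (a point): Outer face of the black end disc (28 mm diameter, 6 mm thick) on the empty arm's pin, 28 mm outward of pin_mid; same axes.
- carrier_mid (a point): Centre of the loose slide carrier, half-way up its 200 mm; upright, z up, about 0.28 kg. Basket with glass slides: 84 mm along x, 50 mm along y, top 50 mm above the underside. On its +x side a steel shank (x = 23 to 35 mm) rises to a hook, 14 mm thick along y, lying in the xz plane and open downward; the pin goes in lying along y, either way round.
- carrier_grip (a point): Grip point of the carrier, on its axis (x = y = 0), 176 mm above its underside, in the green upright grip: 28 mm along the point's x, 16 mm along y, from 150 to 200 mm above the underside. Same axes as the carrier.
- saddle (a point): Top of the hook's throat (24 mm wide, x = -9 to 15 mm), on the carrier's axis, 130 mm above its underside: the pin's axis lies here when fully home. The hook's crown ends at 150 mm. Same axes as the carrier.
- gap (a point): On the carrier's axis, 69 mm above its underside and 61 mm below saddle: middle of the open gap, 38 mm high, between the basket's top (50 mm) and the flared hook tip (lowest point 88 mm, x = -26 to -9 mm). The gap is open at -x and along y; the pin with its end disc comes in here, below the mouth, and then the carrier goes straight down.
- latch (a joint): Angle in rad of the red safety latch across the throat, 18 mm long, hinged on the shank side (x = 14 mm, 106 mm above the underside): 0 shut (level), up to 1.45 swung up into the throat; sprung shut. The carrier's weight does not open it: pressing the carrier down onto the pin takes up to about 10 N, and the latch snaps shut under the pin some 5 mm before it is home.
- stain_a: Stain bottle, blue, white cap, 60 mm diameter, 145 mm high, standing at the right end; origin: centre of its underside. Bystander.
- stain_b: Stain bottle, red, white cap, same size; origin: centre of its underside. Bystander.
- stain_c: Stain bottle, violet, white cap, same size; origin: centre of its underside. Bystander.

How it is judged (in metres and radians):
On the way:
1. the carousel has been turned one click, the empty arm over the drip tray, before the carrier is hung (value of joint turret between 0.93 and 1.17 rad and distance between saddle and pin_mid above 0.05 m), for 0.3 s.
At the end, for the whole second after the job is handed in: The turret rests in the click over the drip tray (1.047 within 0.12 rad), the red latch is shut (below 0.15 rad), the pin lies in the hook's saddle (within 7 mm sideways, 6 mm in height, 20 mm along the pin from its middle), and the carrier hangs released, upright within 0.2 rad (value of joint turret between 0.93 and 1.17 rad and value of joint latch below 0.15 rad and x of pin_mid in the frame of saddle between -0.007 and 0.007 m and y of pin_mid in the frame of saddle between -0.02 and 0.02 m and z of pin_mid in the frame of saddle between -0.006 and 0.006 m and angle between carrier_mid's own z axis and vertical below 0.2 rad); the robot touches nothing.
It fails at once if the carrier is tipped more than 45 degrees (angle between carrier_mid's own z axis and vertical above 0.79 rad).
It fails at once if a stain bottle is moved by more than 30 mm (distance of any of stain_a, stain_b, stain_c from where it was at the start of the episode above 0.03 m).
It also fails if it takes over 61 s, if anything falls off the work surface, if the arm or the gripper's body presses on something with over 40 N, if the wrist force passes 120 N, or if a joint passes its speed limit or range.

ROBOT

A 7-joint arm with a two-finger parallel gripper is mounted at the origin on a cart in front of the work surface, level with it; the furniture and walls round the work are solid. World frame = base frame: x ahead of the robot, y to its left, z up, the work surface at z = 0. Lengths are in mm, angles in rad, forces in N, time in s.
With the tool pointing down it reaches from about 400 to 850 mm from the base axis. Payload 4.4 kg.
Tool frame: the origin (TCP) lies on the mounting face of the last link; the fingertips stand 199 mm ahead of it and the grasp point (between the pads) lies 180 mm ahead of it (manip.grip_point_offset is the distance from the TCP to the grasp point, in mm); z points along the fingers, x is the direction in which the jaws open and shut, and the axes are right-handed (so a half turn about z gives the same grasp; the last joint's range is limited). The gripper opens to 94 mm and grips with 3 to 60 N. Pads are 16 mm wide; open, the fingers measure 119 mm over their backs; the gripper's body (75 mm by 177 mm) begins 78 mm behind the grasp point.
Start: joints at [1.181, 0.628, 0.038, 1.517, -0.027, 0.996, -0.02], TCP at [206.833, -616.227, 404.678] pointing down, gripper open.
Joint ranges: [-3.06, 3.06], [-0.37, 2.12], [-1.25, 1.32], [0.18, 2.47], [-1.1, 4.24], [0.23, 1.98], [-2.94, 2.94]. Speed limits (rad/s): [2.57, 2.57, 3.14, 3.14, 3.14, 3.14, 3.14].

INTERFACE

Orientations are given as [roll, pitch, yaw] about the fixed x, y, z axes, in that order (R = Rz(yaw) Ry(pitch) Rx(roll)).
In Python, from plant import manip gives the robot as it stands. The module is installed in compiled form; this text tells all that it offers. Calls block until the motion is done:
- manip.movep(position, orientation): joint-space move of the TCP to a pose.
- manip.move_linear(position, frame=None, speed=150, threshold=None): straight line of the TCP; frame=None keeps the orientation; speed is the mean speed in mm/s. With threshold (N) it stops when the force on the tool has changed by that much, and returns True; else False.
- manip.movej(angles): joint-space move.
- manip.set_gripper(opening): opening from 0.0 (shut) to 1.0 (fully open); the grip force is fixed at half the most; returns when the fingers have stopped.
- manip.sleep(seconds).
- manip.solve_ik(position, orientation): joint angles nearest the present ones, or None.
- manip.get_obs(): the state.
- manip.grab_frame(name): name is "side" or "top"; returns a dict with "pixels" (480x640x3 uint8, red, green, blue), "fx", "fy", "cx", "cy" (pixels), "cam_to_world" (4x4, takes a point from camera to world coordinates). Camera axes: x right, y down, z forward; pixel columns grow to the right and rows downward; lengths in mm; the calibration is good to about 2 mm. A picture is of the moment at which its call begins. There is no depth.
A pose or a line that the arm cannot do raises manip.MotionError and nothing moves.
- manip.hand_in(): hands the job in, once; it reports no verdict.
Trained networks look in a picture, given as the dict that the camera call returned (one of the last four; its "shot" number tells which), for a name from the list of things; names that differ only in an ending like _2 or _b are one class to them, and where a whole thing is asked for, a point or a joint stands for the part that bears it (a point fixed in the world has none). Each returns a list of dicts, best first, with "p" (0 to 1); they miss things now and then, are a little off and sometimes report something else, mostly with a low value. They report only what shows in the picture. A call takes as long as a camera call.
- manip.regions_of(picture, target): "mask" (480x640 bool, what is visible of it) and "box" ([centre column, centre row, width, height] in pixels, round what is visible of it).
The state is a dict: "t": time; "joint_pos": joint angles; "joint_vel": joint speeds; "effort": joint torques, N m; "ee_pos": TCP position; "orientation": TCP orientation; "force": force on the tool from outside, world axes, zero at the start; "wrist_torque": the same for the moment, N m; "grip_width": opening from 0.0 (shut) to 1.0 (fully open).
Only numpy, scipy, OpenCV 4.12 (cv2) and the standard library are available. Lean on these libraries where they do the work, as an engineer would, in place of code of your own. Each camera call takes 0.05 s, during which the arm holds its last target. There are 200 camera calls.

## Working session

There is one attempt and no reset: what is moved stays moved. The work goes in short steps, each a Python script; the robot and the scene stay as the last script left them, time stands still between calls to the robot, and variables do not carry over. Pictures are saved under pics/ and viewed, about 8 in all and at most 12, crops included, and the job is handed in when it is done.

```bash
mkdir -p pics; cat > h.py <<'E'
import numpy as np, cv2
from plant import manip
def save(f,n): cv2.imwrite('pics/'+n,f['pixels'][:,:,::-1])
def ray(f,u,v):
    T=np.array(f['cam_to_world']); d=T[:3,:3]@np.array([(u-f['cx'])/f['fx'],(v-f['cy'])/f['fy'],1.])
    return T[:3,3],d/np.linalg.norm(d)
def at_z(f,u,v,z):
    o,d=ray(f,u,v); return o+d*(z-o[2])/d[2]
def tri(rs):
    A=np.zeros((3,3));b=np.zeros(3)
    for o,d in rs:
        P=np.eye(3)-np.outer(d,d);A+=P;b+=P@o
    x=np.linalg.solve(A,b)
    return x,[np.linalg.norm((np.eye(3)-np.outer(d,d))@(x-o)) for o,d in rs]
def proj(f,p):
    T=np.array(f['cam_to_world']); c=T[:3,:3].T@(np.array(p)-T[:3,3])
    return np.array([f['fx']*c[0]/c[2]+f['cx'],f['fy']*c[1]/c[2]+f['cy']])
E
python3 - <<'E'
from h import *
np.set_printoptions(precision=1,suppress=True)
for n in ['top','side']:
    f=manip.grab_frame(n); save(f,n+'0.png'); print(n,f['fx'],f['cx'],f['cy'],np.array(f['cam_to_world']))
    for t in ['carousel','turret','knob_grip','pin_mid','carrier_grip','latch','stain_a']:
        for r in manip.regions_of(f,t)[:4]: print(t,round(r['p'],2),np.array(r['box']),r['mask'].sum())
print(manip.get_obs())
E
```

```text
top 442.8914123029559 318.77205167419635 239.70670137236513 [[  -0.    -1.     0.1  479.3]
 [  -1.     0.    -0.  -160. ]
 [   0.    -0.1   -1.  1031.1]
 [   0.     0.     0.     1. ]]
carousel 0.97 [216.2 253.  160.5 122.4] 8192
turret 0.74 [202.1 252.2 133.4 121.2] 4722
turret 0.47 [350.1 276.1  26.9  38.5] 845
knob_grip 0.83 [202.5 253.  128.6 121.6] 4706
pin_mid 0.79 [204.8 252.2 129.1 123.8] 4786
carrier_grip 0.73 [348.8 272.6  31.3  40.6] 894
stain_a 0.79 [442.6 260.1  35.1  30.2] 833
stain_a 0.69 [440.1 226.6  38.8  24.5] 877
stain_a 0.62 [438.7 289.8  43.   28.2] 935
side 575.4137313423582 324.0237090189824 234.9382620249994 [[  -0.8   -0.2    0.5 -142.7]
 [  -0.6    0.3   -0.8  744.9]
 [  -0.    -0.9   -0.3  569.1]
 [   0.     0.     0.     1. ]]
carousel 0.55 [259.1 293.4 139.4 151. ] 11898
turret 0.61 [260.4 289.1 136.7 145. ] 9519
knob_grip 0.69 [260.6 288.  137.9 135.3] 10074
pin_mid 0.64 [259.4 289.6 139.6 140.4] 9404
carrier_grip 0.55 [361.2 259.4  42.5  98.7] 2090
stain_a 0.9 [398.9 239.1  26.1  65. ] 1215
stain_a 0.72 [371.5 234.9  24.3  60.4] 732
stain_a 0.67 [422.5 247.2  25.2  63.2] 1325
{'t': 0.8, 'joint_pos': array([ 1.2,  0.6,  0. ,  1.5, -0. ,  1. , -0. ]), 'joint_vel': array([ 0., -0., -0., -0.,  0., -0., -0.]), 'effort': array([ -0. , -55. ,   1.1, -18.7,  -0.1,   0. ,   0. ]), 'ee_pos': array([ 206.8, -616.2,  404.8]), 'orientation': array([-3.1, -0. , -1.2]), 'force': array([ 0.7, -0.6,  0.1]), 'wrist_torque': array([ 0.,  0., -0.]), 'grip_width': 1.0002671230826639}
```

```bash
python3 - <<'E'
import cv2
a=cv2.imread('pics/top0.png')[160:350,110:480]; b=cv2.imread('pics/side0.png')[180:400,170:450]
cv2.imwrite('pics/a.png',cv2.resize(a,None,fx=2.16,fy=2.16,interpolation=2)); cv2.imwrite('pics/b.png',cv2.resize(b,None,fx=2.7,fy=2.7,interpolation=2))
E
```

```text
(no output)
```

View pics/a.png

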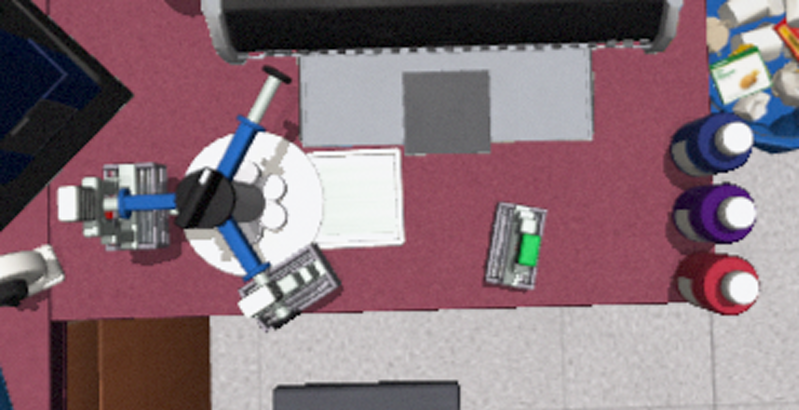

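View pics/b.png

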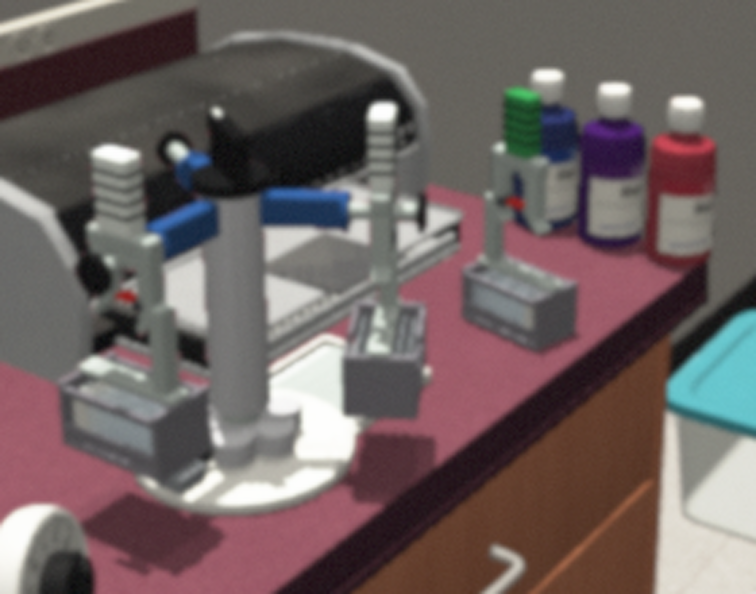

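```bash
python3 - <<'E'
from h import *
np.set_printoptions(precision=1,suppress=True)
ft=manip.grab_frame('top'); fs=manip.grab_frame('side')
def T(a,b): return tri([ray(ft,*a),ray(fs,*b)])
tc=lambda x,y:(110+(x+.5)/2.16-.5,160+(y+.5)/2.16-.5); sc=lambda x,y:(170+(x+.5)/2.7-.5,180+(y+.5)/2.7-.5)
g=[]
for f in (ft,fs):
    p=f['pixels'].astype(int); m=((p[:,:,1]>p[:,:,0]*1.6)&(p[:,:,1]>p[:,:,2]*1.6)&(p[:,:,1]>60)).astype(np.uint8)
    m[:, :300]=0; m[:,400:]=0
    n,l,s,c=cv2.connectedComponentsWithStats(m); i=1+np.argmax(s[1:,4]); print('green',s[i],c[i])
    mm=(l==i).astype(np.uint8); print(cv2.minAreaRect(cv2.findNonZero(mm)))
    g.append(c[i])
print('grip tri',T(*g), 'top centroid at z=200,195', at_z(ft,*g[0],200),at_z(ft,*g[0],190))
print('side at 175', at_z(fs,*g[1],175))
print('end disc',T(tc(277,74),sc(174,147)))
print('knob', T(tc(208,196),sc(232,130)), at_z(ft,*tc(208,196),244))
print('arm inner (hub/pin collar)',at_z(ft,*tc(247,122),185),at_z(ft,*tc(277,74),185))
# tray corners (rim z=11): top-right, bottom-right, 
for q in [(401,149),(403,243),(303,150),(316,246)]: print('tray',at_z(ft,*tc(*q),11))
# foot disc: white mask ellipse at z=10, left/right/top/bottom extremes
for q in [(250,131),(245,276),(324,203),(183,180)]: print('foot',at_z(ft,*tc(*q),10))
# basket corners at z=50
for q in [(500,203),(547,209),(534,290),(486,284)]: print('bask',at_z(ft,*tc(*q),50))
for nm,f,u0,v0,u1,v1 in [('t',ft,165,205,250,290),('c',ft,325,240,385,310),('k',fs,205,200,320,290),('g',fs,325,200,400,320)]:
    c=f['pixels'][v0:v1,u0:u1,::-1]; k=300/(v1-v0); cv2.imwrite(f'pics/z_{nm}.png',cv2.resize(c,(400,300) if 0 else (int((u1-u0)*k),300),interpolation=cv2.INTER_CUBIC)); print(nm,k)
A=[cv2.imread(f'pics/z_{n}.png') for n in 'tckg']
r1=np.hstack(A[:2]);r2=np.hstack(A[2:]);w=max(r1.shape[1],r2.shape[1]);P=lambda r:cv2.copyMakeBorder(r,0,0,0,w-r.shape[1],0)
cv2.imwrite('pics/z.png',np.vstack([P(r1),P(r2)]));print([a.shape for a in A])
for y in (0,np.pi/2,-np.pi/2,np.pi):
    for q in ([480,60,410],[480,-40,411],[450,-230,360]): print(y,q,manip.solve_ik(q,[np.pi,0,y]))
E
```

```text
green [350 268  10  15 118] [354.5 275.2]
((354.45947265625, 275.2432556152344), (8.219949722290039, 14.138313293457031), 9.462322235107422)
green [358 213  12  25 255] [363.1 224.5]
((363.5, 225.0), (24.0, 11.0), 90.0)
grip tri (array([ 452.5, -234.4,  174.1]), [np.float64(0.85737828774218), np.float64(0.8573782877422328)]) top centroid at z=200,195 [ 452.6 -232.6  200. ] [ 452.3 -233.5  190. ]
side at 175 [ 451.8 -231.6  175. ]
end disc (array([614. , -14.9, 184.3]), [np.float64(0.03129153918024126), np.float64(0.03129153918030459)])
knob (array([506.8,  36.9, 233.7]), [np.float64(1.6237639423468793), np.float64(1.6237639423469)]) [505.2  33.3 244. ]
arm inner (hub/pin collar) [571.8  12.3 185. ] [613.9 -15.1 185. ]
tray [ 557.4 -116.    11. ]
tray [ 457.1 -115.6   11. ]
tray [559.2 -11.5  11. ]
tray [456.5 -23.2  11. ]
foot [581.1  44.9  10. ]
foot [426.9  52.8  10. ]
foot [502.  -32.5  10. ]
foot [530.7 117.1  10. ]
bask [ 496.1 -217.8   50. ]
bask [ 488.6 -265.8   50. ]
bask [ 406.3 -249.8   50. ]
bask [ 413.8 -201.    50. ]
t 3.5294117647058822
c 4.285714285714286
k 3.333333333
[... 187 characters left out ...]
450, -230, 360] [ 0.6  0.5 -0.3  2.   0.2  0.7  0.2]
1.5707963267948966 [480, 60, 410] [ 0.4  0.5 -0.8  1.9  0.5  0.9  0.9]
1.5707963267948966 [480, -40, 411] [ 0.6  0.5 -0.8  2.   0.4  0.9  1.1]
1.5707963267948966 [450, -230, 360] [ 0.9  0.6 -0.7  2.   0.5  0.8  1.5]
-1.5707963267948966 [480, 60, 410] [-0.1  0.4 -0.1  2.   0.1  0.8 -1.8]
-1.5707963267948966 [480, -40, 411] [ 0.   0.4 -0.   2.   0.   0.8 -1.6]
-1.5707963267948966 [450, -230, 360] [ 0.4  0.5  0.1  2.  -0.1  0.7 -1.1]
3.141592653589793 [480, 60, 410] [ 0.5  0.6 -1.1  1.9  0.6  1.   2.3]
3.141592653589793 [480, -40, 411] [-0.3  0.4  0.5  2.  -0.2  0.8 -2.8]
3.141592653589793 [450, -230, 360] [ 0.1  0.5  0.5  2.  -0.4  0.7 -2.3]
```

View pics/z.png

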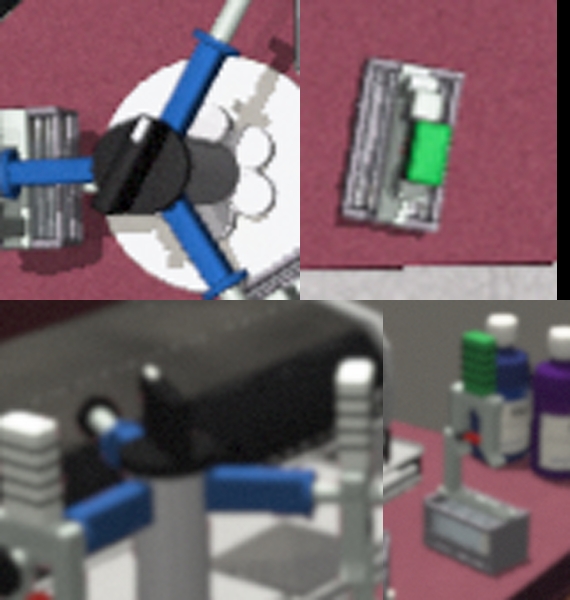

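```bash
python3 - <<'E'
from h import *
np.set_printoptions(precision=3,suppress=True)
ft=manip.grab_frame('top'); pi=np.pi
for q in [(126,165),(147,120),(105,210)]: print(at_z(ft,165+q[0]/3.53-.5,205+q[1]/3.53-.5,244))
fs=manip.grab_frame('side')
for f in (ft,fs): print(proj(f,[503.5,43.5,244]),proj(f,[503.5+128*np.cos(.489),43.5-128*np.sin(.489),185]))
X=[503.5,43.5]; y0=pi/2-np.radians(27.5)
manip.move_linear([206.8,-616.2,520])
manip.movep([*X,520],[pi,0,y0])
manip.move_linear([*X,440]); 
print(manip.move_linear([*X,414],speed=60,threshold=8)); o=manip.get_obs(); print(o['t'],o['ee_pos'],o['force'])
manip.set_gripper(0.0); o=manip.get_obs(); print(o['t'],o['grip_width']*94,o['force'],o['wrist_torque'])
f=manip.grab_frame('side'); save(f,'s1.png'); cv2.imwrite('pics/s1.png',cv2.resize(f['pixels'][120:360,160:440,::-1],None,fx=2.2,fy=2.2))
E
```

```text
[504.106  43.626 244.   ]
[526.457  32.757 244.   ]
[481.824  54.462 244.   ]
[200.27  251.582] [238.758 192.618]
[255.149 223.781] [233.806 233.316]
False
5.7417 [503.511  43.582 413.825] [-0.16   0.153 -0.284]
6.9667 11.899246778624425 [ 3.478  4.721 -3.482] [ 0.874 -0.728 -0.28 ]
```

View pics/s1.png

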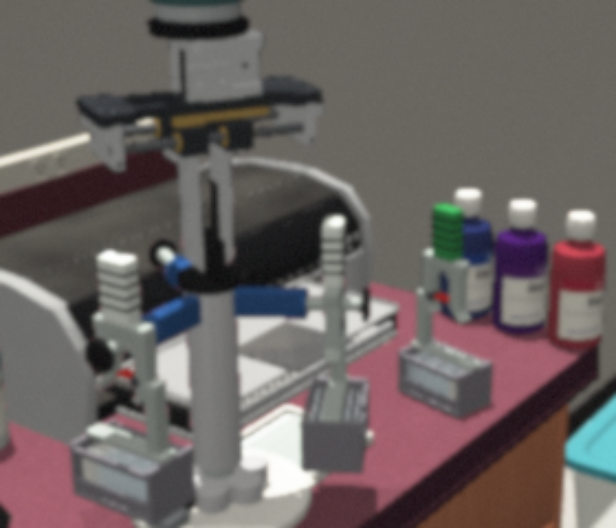

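The knob bar is gripped (width 11.9 mm matches the 12 mm bar; the jaws stand at about (215,240)). Now I turn it.

```bash
python3 - <<'E'
from h import *
np.set_printoptions(precision=3,suppress=True)
pi=np.pi; X=[503.5,43.5]; y0=pi/2-np.radians(27.5)
for y in np.linspace(y0,0.0,9)[1:]:
    manip.movep([*X,414],[pi,0,y]); o=manip.get_obs(); print(round(o['t'],2),o['ee_pos'],o['force'],o['wrist_torque'])
manip.set_gripper(0.5); manip.move_linear([*X,480])
manip.movep([452.3,-233.5,480],[pi,0,-.17]); manip.set_gripper(1.)
f=manip.grab_frame('top'); save(f,'t2.png'); fs=manip.grab_frame('side'); save(fs,'s2.png')
print(manip.get_obs()['t'])
a=f['pixels'][190:330,140:330,::-1]; b=fs['pixels'][190:330,180:370,::-1]
cv2.imwrite('pics/c2.png',np.vstack([cv2.resize(x,None,fx=2.14*1.0,fy=2.14,interpolation=2) if 0 else cv2.resize(x,(407*1,300),interpolation=2) for x in (a,b)]))
E
```

```text
7.27 [504.015  45.228 414.089] [ 3.507  4.637 -4.521] [ 0.904 -0.491  0.29 ]
7.52 [503.984  45.297 414.088] [ 1.883  4.709 -3.363] [ 1.052 -0.58   0.289]
7.77 [504.027  45.281 414.053] [ 2.317  4.438 -4.101] [ 1.016 -0.61   0.337]
8.02 [504.102  45.149 414.074] [ 3.161  4.58  -4.088] [ 0.951 -0.746  0.429]
8.27 [504.152  45.036 414.036] [ 1.84   4.539 -4.003] [ 0.829 -0.705  0.393]
8.52 [504.184  44.876 414.036] [ 3.615  3.971 -5.187] [ 0.864 -0.729 -0.288]
8.77 [504.187  44.69  414.042] [ 3.202  4.422 -4.421] [ 0.866 -0.824 -0.18 ]
9.02 [504.105  44.782 414.037] [ 3.069  4.158 -4.526] [ 0.636 -0.763  0.094]
12.3833
```

View pics/c2.png

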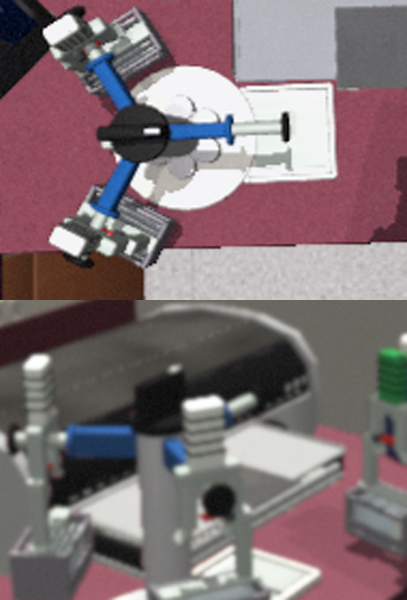

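```bash
python3 - <<'E'
from h import *
np.set_printoptions(precision=2,suppress=True)
pi=np.pi
f=manip.grab_frame('top')
c=lambda x,y:(140+(x+.5)/2.142-.5,190+(y+.5)/2.143-.5)
for q in [(286,127),(229,129),(172,131),(239,129),(278,127)]: print(at_z(f,*c(*q),185))
# knob bar ends z=244, tray right edge z=11
for q in [(97,132),(163,131),(130,131)]: print('knob',at_z(f,*c(*q),244))
p=f['pixels'].astype(int); g=p[:,:,0]
print(p[238:260,264:282].sum(2)//3)
# grasp
manip.move_linear([452.3,-233.5,400]); print(manip.move_linear([452.3,-233.5,358],speed=60,threshold=5))
manip.set_gripper(0.0); o=manip.get_obs(); print(o['t'],o['grip_width']*94,o['ee_pos'],o['force'])
manip.move_linear([452.3,-233.5,480]); o=manip.get_obs(); print(o['t'],o['grip_width']*94,o['ee_pos'],o['force'],o['wrist_torque'])
E
```

```text
[506.39 -80.34 185.  ]
[506.02 -29.57 185.  ]
[505.64  21.13 185.  ]
[505.77 -38.47 185.  ]
[506.59 -73.22 185.  ]
knob [504.7   70.47 244.  ]
knob [504.01  15.94 244.  ]
knob [504.77  43.21 244.  ]
[[240 241 241 242 241 240 241 241 242 241 242 242 242 243 243 243 242 244]
 [241 240 241 241 241 241 240 242 242 243 243 244 244 243 244 243 243 244]
 [242 243 242 243 243 243 244 244 244 244 244 244 244 244 244 245 244 245]
 [243 243 243 242 243 243 244 243 243 227 239 237 234 241 245 245 245 244]
 [243 243 243 243 243 243 243 206 145 106 153 221 231 234 242 244 244 244]
 [242 242 241 242 242 242 242 158  41  26 107 214 230 230 239 243 242 243]
 [240 241 241 241 241 241 242 146  24  29  73 205 227 228 239 243 242 242]
 [239 239 240 234 230 230 210 112  29  29  26 204 227 229 239 242 242 242]
 [200 200 193 183 185 190 153  78  38  29  16 206 228 229 239 242 243 242]
 [194 194 195 193 194 196 165  87  33  29  13 205 229 229 240 243 243 243]
 [218 219 222 222 222 224 219 126  31  29  16 170 222 230 241 243 243 243]
 [238 237 234 236 234 232 228 131  35  31  18 155 219 226 240 243 242 243]
 
[... 220 characters left out ...]
43]
 [230 232 233 233 234 232 232 146  50  28  16 168 230 238 240 240 242 240]
 [239 239 239 240 240 240 240 179  71  28  15 173 235 242 241 242 242 243]
 [241 240 242 241 240 242 240 181  77  21   5 217 240 242 242 241 242 243]
 [239 240 240 241 241 241 240 234 196 139 212 238 242 242 242 242 242 242]
 [240 240 240 239 241 241 241 242 238 234 240 241 242 242 241 244 244 243]
 [241 240 241 242 242 242 242 242 241 242 211 234 244 243 242 244 242 244]
 [241 243 241 242 242 242 241 241 242 243 195 179 235 242 244 243 242 243]]
False
14.9917 27.657926086986876 [ 452.36 -233.43  357.95] [ 0.53 -0.41  0.42]
15.9583 27.62271595475401 [ 451.84 -233.4   479.06] [-0.4  -1.26 -3.91] [-0.01 -0.02  0.01]
```

```bash
python3 - <<'E'
from h import *
np.set_printoptions(precision=2,suppress=True)
pi=np.pi
manip.movep([504.5,-230,475],[pi,0,.016]); manip.move_linear([504.5,-140,475]); manip.sleep(.2)
o=manip.get_obs(); print(o['t'],o['grip_width']*94,o['ee_pos'],o['orientation'],o['force'],o['wrist_torque'])
f=manip.grab_frame('top'); fs=manip.grab_frame('side')
S=np.array([o['ee_pos'][0],o['ee_pos'][1],o['ee_pos'][2]-358])
im=[f['pixels'][:,:,::-1].copy(),fs['pixels'][:,:,::-1].copy()]
cr=[]
for k,(g,i,(u,v)) in enumerate(zip((f,fs),im,((200,190),(230,170)))):
    c=i[v:v+150,u:u+150]; cr.append(cv2.resize(c,(590,590),interpolation=2)[:, :400] if 0 else cv2.resize(c,(400,400),interpolation=2))
    for n,p in dict(pinend=[506.3,-83,185],pinmid=[505.8,-55,185],basktop_m=S+[-42,25,50],bask_p=S+[42,25,50],tip=S+[-17,7,88],crown=S+[0,0,150],gap=S+[0,0,69]).items():
        q=(proj(g,p)-[u,v]+.5)*400/150-.5; print(k,n,q); cv2.circle(cr[-1],tuple(int(round(a)) for a in q),2,(0,255,255),-1)
cv2.imwrite('pics/c3.png',np.hstack(cr))
E
```

```text
17.2333 28.19033411009069 [ 504.37 -141.2   474.84] [3.14 0.   0.01] [-0.35  0.31 -2.85] [-0.05 -0.05  0.01]
0 pinend [199.9  158.18]
0 pinmid [160.78 159.96]
0 basktop_m [249.07 217.81]
0 bask_p [246.21 103.05]
0 tip [271.21 182.39]
0 crown [278.32 154.96]
0 gap [281.2  158.59]
1 pinend [184.91 173.83]
1 pinmid [161.48 184.98]
1 basktop_m [260.39 196.13]
1 bask_p [170.42 173.59]
1 tip [246.77 134.42]
1 crown [233.28  48.21]
1 gap [233.98 151.67]
```

View pics/c3.png

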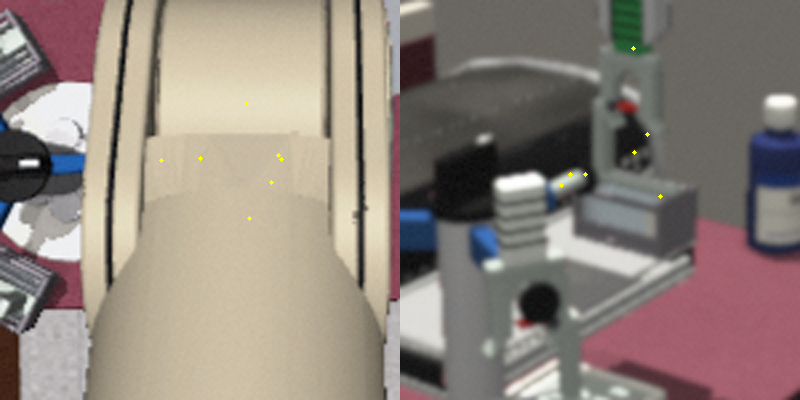

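```bash
python3 - <<'E'
from h import *
np.set_printoptions(precision=2,suppress=True)
pi=np.pi
print(manip.move_linear([504.5,-54.5,475],speed=50,threshold=4)); manip.sleep(.2)
o=manip.get_obs(); print(o['t'],o['grip_width']*94,o['ee_pos'],o['orientation'],o['force'],o['wrist_torque'])
f=manip.grab_frame('side'); 
S=np.array(o['ee_pos'])-[0,0,358]; u,v=225,170
c=cv2.resize(f['pixels'][v:v+130,u:u+130,::-1],(580,580),interpolation=2)
for n,p in dict(pinend=[506.3,-83,185],pinmid=[505.8,-55,185],b=S+[-42,25,50],tip=S+[-17,7,88]).items():
    q=(proj(f,p)-[u,v]+.5)*580/130-.5; print(n,q)
cv2.imwrite('pics/c4.png',c)
E
```

```text
False
19.3917 27.836325161073447 [504.5  -54.65 474.99] [3.14 0.   0.02] [-0.28  0.23 -3.16] [-0.05 -0.03  0.  ]
pinend [332.02 291.16]
pinmid [292.82 309.82]
b [337.59 389.33]
tip [315.01 278.9 ]
```

View pics/c4.png

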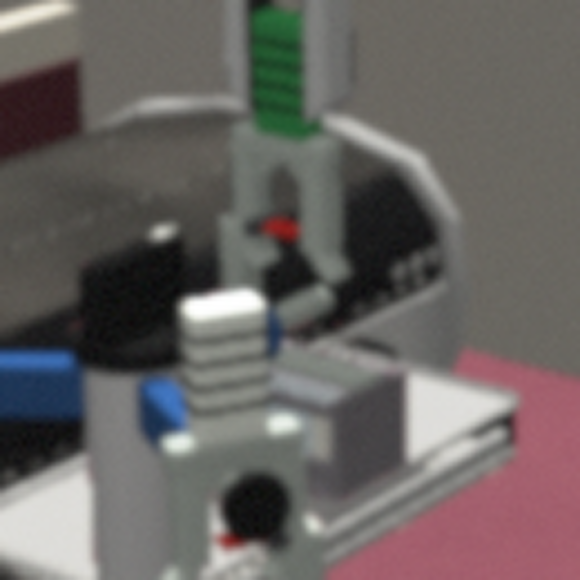

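```bash
python3 - <<'E'
from h import *
np.set_printoptions(precision=2,suppress=True)
def st(n): o=manip.get_obs(); print(n,round(o['t'],2),round(o['grip_width']*94,2),o['ee_pos'],o['orientation'],o['force'],o['wrist_torque'])
r=manip.move_linear([504.5,-54.6,440],speed=50,threshold=12); st(r)
if not r:
    for z in range(437,409,-3):
        r=manip.move_linear([504.5,-54.6,z],speed=30,threshold=18); st((z,r))
        if r: break
f=manip.grab_frame('side'); u,v=215,180
cv2.imwrite('pics/c5.png',cv2.resize(f['pixels'][v:v+130,u:u+130,::-1],(580,580),interpolation=2))
E
```

```text
True 20.15 27.92 [504.61 -54.54 440.7 ] [3.14 0.   0.02] [-1.31  0.25  8.96] [-0.11  0.3  -0.01]
```

View pics/c5.png

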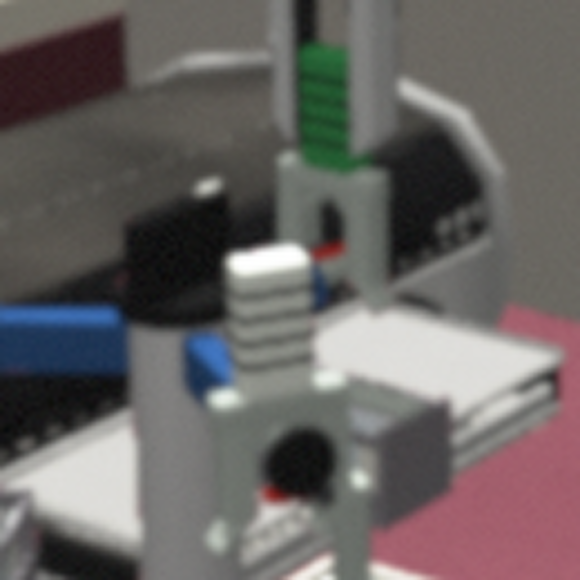

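```bash
python3 - <<'E'
from h import *
np.set_printoptions(precision=2,suppress=True)
def st(n): o=manip.get_obs(); print(n,round(o['t'],2),round(o['grip_width']*94,2),o['ee_pos'],o['force'],o['wrist_torque'])
for z in list(range(437,416,-4))+[415,413,411,409]:
    r=manip.move_linear([504.5,-54.6,z],speed=30,threshold=13); st((z,r))
    if r: break
f=manip.grab_frame('side'); u,v=215,180
cv2.imwrite('pics/c6.png',cv2.resize(f['pixels'][v:v+130,u:u+130,::-1],(580,580),interpolation=2))
E
```

```text
(437, False) 20.45 27.74 [505.3  -54.43 438.48] [-1.43 -0.28  8.97] [-0.1   0.33  0.  ]
(433, False) 20.73 28.04 [506.1  -54.43 434.67] [0.97 0.17 6.67] [-0.13 -0.49  0.02]
(429, False) 21.02 27.83 [506.57 -54.45 430.71] [ 2.68 -0.63  5.85] [-0.13 -0.85 -0.04]
(425, False) 21.3 28.07 [506.23 -54.46 426.06] [4.85 0.25 2.96] [-0.1  -1.57 -0.02]
(421, False) 21.58 27.54 [504.99 -54.57 420.95] [ 5.57 -0.49  0.2 ] [-0.02 -1.48 -0.04]
(417, False) 21.87 27.93 [503.36 -54.68 415.85] [ 1.5   0.41 -3.76] [-0.09 -0.37  0.  ]
(415, False) 22.12 28.11 [504.1  -54.67 414.64] [ 0.49 -0.45 -1.22] [-0.11 -0.44  0.06]
(413, False) 22.37 27.75 [504.78 -54.67 413.29] [ 2.   -0.73  1.25] [-0.2  -0.58 -0.04]
(411, False) 22.62 28.1 [505.26 -54.54 412.63] [ 0.14  0.1  10.71] [-0.22 -0.22  0.  ]
(409, False) 22.87 28.2 [505.8  -54.36 412.43] [-1.75 -0.67 23.  ] [-0.13  0.23  0.01]
```

View pics/c6.png

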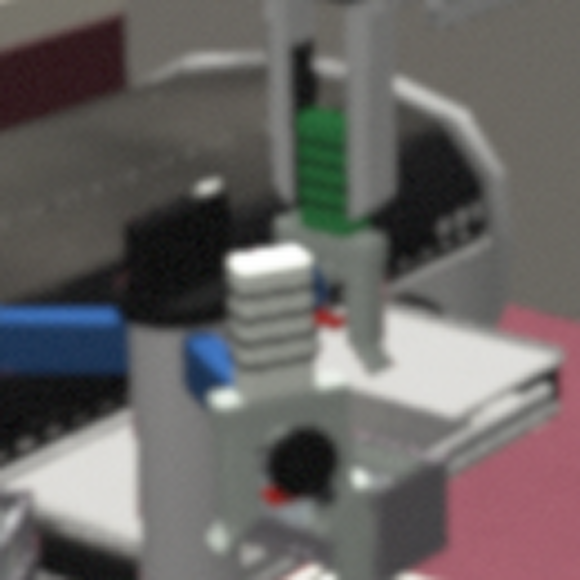

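```bash
python3 - <<'E'
from h import *
np.set_printoptions(precision=2,suppress=True)
def st(n): o=manip.get_obs(); print(n,round(o['t'],2),round(o['grip_width']*94,2),o['ee_pos'],o['force'],o['wrist_torque'])
manip.move_linear([505.5,-54.5,412.5],speed=30); st('relax')
manip.set_gripper(0.65); st('open')
manip.move_linear([505.5,-54.5,520],speed=80); st('up')
manip.movep([450,-330,520],[np.pi,0,0]); manip.sleep(2.5); st('away')
f=manip.grab_frame('side'); g=manip.grab_frame('top')
a=cv2.resize(f['pixels'][180:310,215:345,::-1],(400,400),interpolation=2); b=cv2.resize(g['pixels'][185:315,170:300,::-1],(400,400),interpolation=2)
cv2.imwrite('pics/c7.png',np.hstack([a,b]))
gr=[]
for h in (g,f):
    p=h['pixels'].astype(int); m=((p[:,:,1]>p[:,:,0]*1.6)&(p[:,:,1]>p[:,:,2]*1.6)&(p[:,:,1]>60)).astype(np.uint8)
    m[:150]=0;m[350:]=0;m[:,400:]=0
    n,l,s,c=cv2.connectedComponentsWithStats(m); i=1+np.argmax(s[1:,4]); print(s[i],c[i]); gr.append(ray(h,*c[i]))
print('grip',tri(gr))
E
```

```text
relax 23.19 28.05 [505.64 -54.47 412.77] [ 0.38 -0.61  6.73] [-0.11 -0.24 -0.04]
open 23.88 61.31 [505.48 -54.49 412.46] [ 0.03 -0.65 -0.26] [-0.02 -0.11  0.  ]
up 25.38 61.2 [505.38 -54.54 519.5 ] [-0.96  0.1   0.82] [-0.05 -0.14 -0.03]
away 28.96 61.42 [ 450.02 -329.99  520.  ] [-0.09  0.09  0.65] [-0.01 -0.07  0.02]
[251 242  10  16 142] [255.19 249.59]
[282 204  16  28 357] [289.49 217.25]
grip (array([504.49, -52.14, 229.83]), [np.float64(0.36455805611178704), np.float64(0.36455805611176767)])
```

View pics/c7.png

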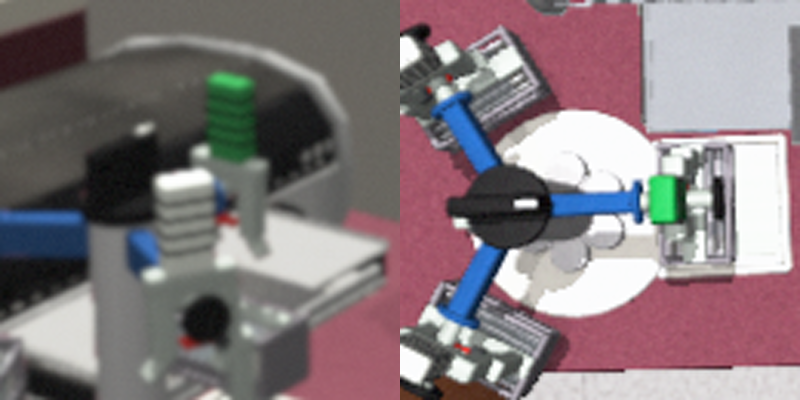

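```bash
python3 -c "
from plant import manip
manip.hand_in(); print(manip.get_obs()['t'])"
```

```text
the job is handed in; nothing more can be done
the job is handed in; nothing more can be done
```

The carrier is hanging on the empty arm's pin over the drip tray, and I handed the job in at about 29 s of the 61 s allowed; no verdict was reported.

**What I did:** I turned the carousel one click clockwise by its knob. I then gripped the carrier by its green grip, brought it in along the pin at gap height and pressed it down, then released it and moved the arm away.

**Last checks:**
- **Turret:** the top picture shows the arm over the drip tray. I did not measure its final angle to better than about 1–2°.
- **Carrier height:** the green grip had risen 55.7 mm from where it stood on the worktop (55 mm expected). That puts the saddle at about 185.7 mm, against the pin's 185 mm.
- **Carrier position:** the grip lies about 1–1.5 mm to the side of the pin's axis and about 3 mm along it from the middle. It looks upright in both pictures.
- **Latch:** resistance peaked at about 9 N at the latch, fell off near 417 mm TCP height as it snapped, and then met a firm stop. The side picture shows the red latch roughly level below the pin. I did not do a lift test, so the latch rests on those two signs.
- **Bottles:** the robot never went near them. I did not measure them again at the end.

One small disagreement came up before insertion: the basket corner showed about 3–4 pixels from where I predicted it. The carrier still went into the gap without contact.

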